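Prove the gauge bench stop button

ROBOT

A 6-joint arm with a two-finger parallel gripper is mounted at the origin on the work surface. World frame = base frame: x ahead of the robot, y to its left, z up, the work surface at z = 0. Lengths are in mm, angles in rad, forces in N, time in s.
With the tool pointing down it reaches from about 300 to 775 mm from the base axis. Payload 14.6 kg.
Tool frame: the origin (TCP) lies on the front face of the gripper's body, between the roots of the fingers; the fingertips stand 97 mm ahead of it and the grasp point (between the pads) lies 78 mm ahead of it; z points along the fingers, y is the line along which they close (so a half turn about z gives the same grasp; the last joint's range is limited). The gripper opens to 94 mm and grips with 3 to 60 N. Pads are 16 mm wide; open, the fingers measure 119 mm over their backs; the gripper's body (75 mm by 177 mm) begins 78 mm behind the grasp point.
Start: joints at [-1.304, 0.3, 1.521, -0, 1.321, -0.067], TCP at [180.193, -519.635, 302.646] pointing down, gripper open.
Joint ranges: [-3.03, 3.03], [-0.79, 2.21], [0.23, 2.52], [-1.04, 4.18], [0, 3.07], [-2.55, 2.55]. Speed limits (rad/s): [2.22, 2.22, 2.57, 3.14, 3.14, 3.14].

INTERFACE

Orientations are given as [roll, pitch, yaw] about the fixed x, y, z axes, in that order (R = Rz(yaw) Ry(pitch) Rx(roll)).
In Python, from cell import * gives the robot as it stands.
- The arm moves only by the tool carry_out, never from a script. Its arguments are lists of equal length, an entry for each row: "slide": the shift along the world's x, y, z scaled (see below), a list of three; "dr": the turn, a rotation vector about the world's x, y, z scaled (see below), a list of three; "gripper": the opening in per cent of the stroke, from 0 (shut) to 100 (fully open). A call has 1 to 10 rows; each row is the pose to reach, as a shift and turn from the pose commanded when the call began, turning the shorter way round; what a row does not reach only later rows make up. The controller multiplies each number of a shift by 0.25 m and each number of a turn by 360 degrees. A row lasts 1/12 s, in which the tool goes at most 41.7 mm and 7.16 degrees, less where a joint would pass 70% of its speed; a pose out of reach is approached as far as the arm can. A call with a number of a shift or a turn outside -1 to 1 is refused whole. A call with a gripper value outside its range is refused whole. The fingers move at their own pace and stop on an object; "newtons" is the grip in N (left out, the last holds). Time passes only in rows, so rows that repeat a pose let the fingers close. It gives the time, the measured TCP pose, the force, the opening and the grip force at its end, in the units of the state.
- read_state(): the state, without advancing time (a new reading comes with each control period).
- camera(name): name is "scene" or "top"; returns the picture (420x560x3 uint8, red, green, blue); there is no depth.
- camera_model(name): a dict with "vfov" (degrees; the focal length in pixels is half the picture's height over the tangent of half this angle, whatever the lens; pixels are square), "cx", "cy" (the principal point, pixels), "R" (3x3) and "t" (3): a world point X has camera coordinates R X + t. Camera axes: x right, y down, z forward; pixel columns grow to the right and rows downward; lengths in mm; the calibration is good to about 2 mm. A picture is of the moment at which its call begins. camera_model takes no time and is no camera call.
- sign_off(): hands the job in; it is judged then, once.
The state is a dict: "clock": time; "joints": joint angles; "qd": joint speeds; "effort": joint torques, N m; "eef_pos": TCP position; "eef_rot": TCP orientation; "wrist_force": force on the tool from outside, world axes, zero at the start; "moment": the same for the moment, N m; "finger_gap": finger opening in mm; "finger_force": force on a finger pad.
Only numpy, scipy, OpenCV 4.12 (cv2) and the standard library are available. Lean on these libraries where they do the work, as an engineer would, in place of code of your own. Each camera call takes 0.05 s, during which the arm holds its last target. There are 200 camera calls.

TASK

Test the stop on the gauge bench with your fingertips: press the mushroom-headed stop button down until it latches and stays in by itself, then push one of its ears round clockwise (seen from above) until the head pops fully back out and let it turn back to rest. Then press the round reset button right in and let it go. Do not force the stop, do not press the square start button, and leave the loose parts on the bench where they are.

Things in the scene. Friction and masses are not known exactly. Their poses are not given: they have to be found in the camera images.
- stop_base: stop station: grey box 100 x 100 mm, top 70 mm above the table, fixed; origin at the centre of its underside. A steel collar of radius 22 mm rises 10 mm from the top, with the mushroom head above it on the box's centre line
- stop_top (a point): centre of the top of the stop's black mushroom head: 64 mm across, 26 mm thick, domed (flat only within 10 mm of the centre), its top 122 mm above the table when out. Two ears stick out of its sides along this point's +x and -x axes, to 54 mm from the centre line (22 mm beyond the head). z up. It sinks and turns with the head
- stop_ear_a (a point): middle of the ear on the stop head's +x side, 43 mm from the head's centre line. The ear is 14 mm wide (y), 16 mm thick (z); this point is 16.5 mm below the top of the head, 36 mm above the box top when the head is out, 26 mm when latched
- stop_ear_b (a point): middle of the like ear on the opposite (-x) side of the stop head
- stop_press (a joint): how far the stop head is pressed down, m: 0 = fully out, 0.012 = bottomed. A spring pushes it out (about 3 N at first, about 8 N in all to bottom it, past an inner catch that clicks over). Past about 0.0105 the catch holds, and let go it stays in at about 0.010.
- stop_twist (a joint): turn of the stop head, rad: 0 at rest, growing clockwise seen from above, stop at 0.9; it does not turn anticlockwise from 0. A light spring (about 0.04 N m at rest, 0.13 N m at 0.9) turns it back when let go. With the head latched in, turning it past about 0.6 frees the catch and the spring pushes the head out by itself, even with a finger still against an ear's side.
- reset_top (a point): centre of the top of the reset button: a ROUND black push button 34 mm across, on its own small grey box 70 x 70 mm, 47 mm high; the button's top is 59 mm above the table and z points up. It may stand left or right of the stop station.
- reset (a joint): how far the reset button is pressed, m: 0 = out, 0.006 = bottomed. It springs back by itself; 2 N starts it and 5 N bottoms it.
- start_top (a point): centre of the top of the start button: a SQUARE black push button 34 x 34 mm, on a grey box just like the reset's, its top 59 mm above the table. Not to be pressed.
- start (a joint): how far the start button is pressed, m: 0 = out, 0.006 = bottomed; 2 N starts it
- gauge: nickel-cased pressure gauge lying on its back, 96 mm across, 34 mm high, with a brass stem to one side; origin at the centre of its underside (bystander: it stays where it stands)
- feeler: blued steel feeler block, 60 x 30 x 22 mm; origin at the centre of its underside (bystander: it stays where it stands)
- flange_a: flat aluminium test flange ring, 80 mm across, 12 mm high; origin at the centre of its underside (bystander: it stays where it stands)
- flange_b: second flat aluminium test flange ring, 80 mm across, 12 mm high; origin at the centre of its underside (bystander: it stays where it stands)
- handwheel: red-painted three-spoke valve handwheel lying flat, 126 mm across, 24 mm high; origin at the centre of its underside (bystander: it stays where it stands)
- adapter: stepped brass gauge adapter standing on end, 34 mm across, 36 mm high; origin at the centre of its underside (bystander: it stays where it stands)
- wrench: steel wrench lying flat, 180 mm long; origin under its middle (bystander: it stays where it stands)
Things that resemble listed ones, but are neither listed nor needed, are in the scene too. What is shaped like the part that bears reset_top but orange or red is not meant.

How it is judged:
By the outcome, as a careful person would: the job done as asked, in the order asked, and still so for the second after the job is handed in, with the robot touching nothing.
It also fails if it takes over 64 s, if anything falls off the work surface, if the arm or the gripper's body presses on something with over 40 N, if the wrist force passes 120 N, or if a joint passes its speed limit or range.

## Working session

There is one attempt and no reset: what is moved stays moved. The work goes in short steps, Python scripts to look and compute and a tool call to move; the robot and the scene stay as the last step left them, time stands still between calls to the robot, and variables do not carry over. Pictures are saved under pics/ and viewed, at most 10 in all, crops included, and the job is handed in when it is done.

Besides the shell and the picture viewer there is one more tool, called after ">>>" by a JSON object that holds its "op" and its "data", one argument or row to a line. carry_out: Moves the arm, as the interface text tells. Its arguments: {"type":"object","properties":{"slide":{"type":"array","items":{"type":"array","items":{"type":"number","minimum":-1,"maximum":1}}},"dr":{"type":"array","items":{"type":"array","items":{"type":"number","minimum":-1,"maximum":1}}},"gripper":{"type":"array","items":{"type":"number"}},"newtons":{"type":"number"}},"required":["slide","dr","gripper"]}

```bash
mkdir -p pics; ls; python3 - <<'E'
from cell import *
import cv2
for n in("scene","top"):
    cv2.imwrite(f"pics/{n}1.png",camera(n)[:,:,::-1]); print(n,camera_model(n))
print(read_state())
E
```

```text
pics
scene {'vfov': 51.62857201460412, 'cx': 277.9658540105727, 'cy': 206.8777433852802, 'R': array([[ 0.40366678,  0.91489888, -0.00362938],
       [ 0.63406378, -0.2826136 , -0.71978655],
       [-0.65955762,  0.28825266, -0.69418597]]), 't': array([-152.23535621, -294.801439  , 1413.41022644])}
top {'vfov': 46.149556770369095, 'cx': 286.0309501579069, 'cy': 209.91712801638246, 'R': array([[-0.00398883, -0.99999108,  0.00139231],
       [-0.98528267,  0.00369223, -0.17089301],
       [ 0.17088635, -0.00205349, -0.98528861]]), 't': array([ -37.39980179,  554.50699985, 1285.64283339])}
{'clock': 0.1, 'joints': array([-1.30360579e+00,  3.00407602e-01,  1.52151810e+00, -3.35465971e-05,
        1.32068354e+00, -6.66387805e-02]), 'qd': array([ 0.00045107, -0.00206321,  0.0002752 ,  0.00086077,  0.00140264,
        0.000778  ]), 'effort': array([ 5.42009384e-04, -5.32642579e+01, -3.53284049e+01,  7.09275459e-02,
        2.35399744e-02, -8.97671339e-05]), 'eef_pos': array([ 180.15138565, -519.51824389,  302.14774916]), 'eef_rot': array([-3.14057616e+00, -3.52719022e-05,  3.33837620e-01]), 'wrist_force': array([-0.54891569,  0.3916488 ,  0.72686816]), 'moment': array([-0.03625232, -0.01707698, -0.02201982]), 'finger_force': 0.0, 'finger_gap': 94.31916366237445}
```

View pics/scene1.png

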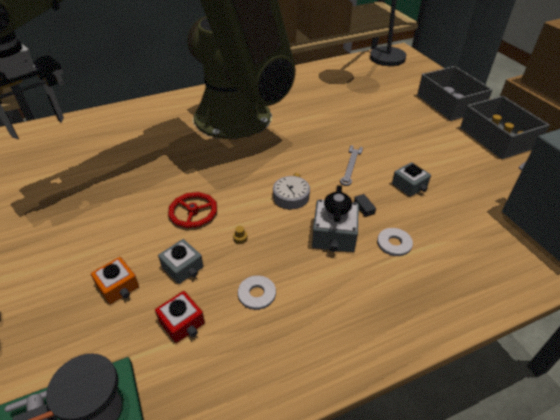

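View pics/top1.png

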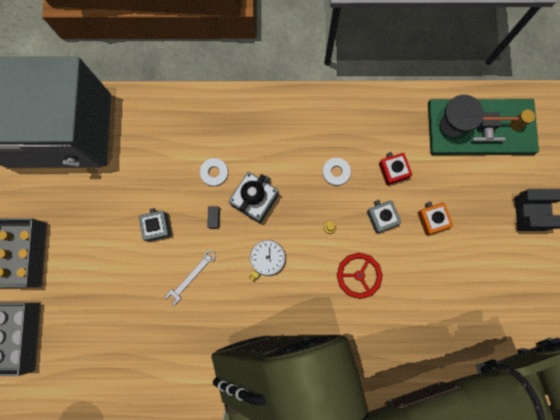

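The stop is at top-view pixel (254,193). The grey box at (383,216) looks round (reset) and the one at (153,225) square (start). I'll enlarge these to check and measure.

```bash
cat > h.py <<'E'
from cell import *
import numpy as np, cv2
def K(m): return 210/np.tan(np.radians(m["vfov"]/2))
def ray(n,u,v,z):
    m=camera_model(n); d=m["R"].T@np.array([(u-m["cx"])/K(m),(v-m["cy"])/K(m),1]); o=-m["R"].T@m["t"]
    return o+d*(z-o[2])/d[2]
def proj(n,X):
    m=camera_model(n); c=m["R"]@np.array(X,float)+m["t"]; return c[:2]/c[2]*K(m)+[m["cx"],m["cy"]]
E
python3 - <<'E'
from h import *
a=cv2.imread("pics/top1.png"); s=cv2.imread("pics/scene1.png")
def crop(i,u,v,r=35,S=380): return cv2.resize(i[v-r:v+r,u-r:u+r],(S,S),interpolation=cv2.INTER_CUBIC)
t=np.hstack([crop(a,254,193,35,400),crop(s,338,215,50,400)])
b=np.hstack([crop(a,153,225,20,200),crop(a,383,216,20,200),crop(s,412,178,22,200),crop(s,181,259,22,200)])
cv2.imwrite("pics/c1.png",np.clip(np.vstack([t,b])*1.6,0,255).astype(np.uint8))
for n,i,u0,v0,r,zt in [("top",a,254,193,32,110),("top",a,153,225,16,59),("top",a,383,216,16,59),("scene",s,412,178,22,59),("scene",s,181,259,22,59),("scene",s,338,205,30,110)]:
    c=i[v0-r:v0+r,u0-r:u0+r].max(2); m=(c<45).astype(np.uint8)
    k,l,st,ce=cv2.connectedComponentsWithStats(m)
    for j in range(1,k):
        if st[j,4]>25:
            p=ce[j]+[u0-r,v0-r]; print(n,(u0,v0),st[j],p.round(1),ray(n,*p,zt).round(1))
E
```

```text
top (254, 193) [ 17  15  26  39 420] [252.4 193.6] [586.7  47.6 110. ]
top (254, 193) [36 33 20 29 56] [267.8 208.8] [546.6   7.5 110. ]
top (153, 225) [28  5  4 23 43] [166.8 224.1] [515.2 278.6  59. ]
top (153, 225) [ 9 10 13 12 78] [151.6 224. ] [515.6 319.1  59. ]
top (383, 216) [14 10 10 10 82] [385.5 214.8] [ 538.2 -305.9   59. ]
scene (412, 178) [ 15   8  17  12 117] [412.9 169.8] [522.3 316.3  59. ]
scene (412, 178) [  3  18  35  22 326] [407.5 185.5] [567.4 267.   59. ]
scene (181, 259) [ 13   9  14  13 143] [178.4 251.9] [ 546.6 -306.1   59. ]
scene (181, 259) [  2  21  41  23 336] [182.9 270.7] [ 599.4 -310.3   59. ]
scene (338, 205) [ 17  11  27  36 491] [337.3 206.1] [605.7  41.4 110. ]
scene (338, 205) [47 24 13 17 68] [361.8 208.5] [633.8  86.4 110. ]
scene (338, 205) [ 5 55 31  5 89] [325.5 232.8] [665.2 -19.8 110. ]
```

View pics/c1.png

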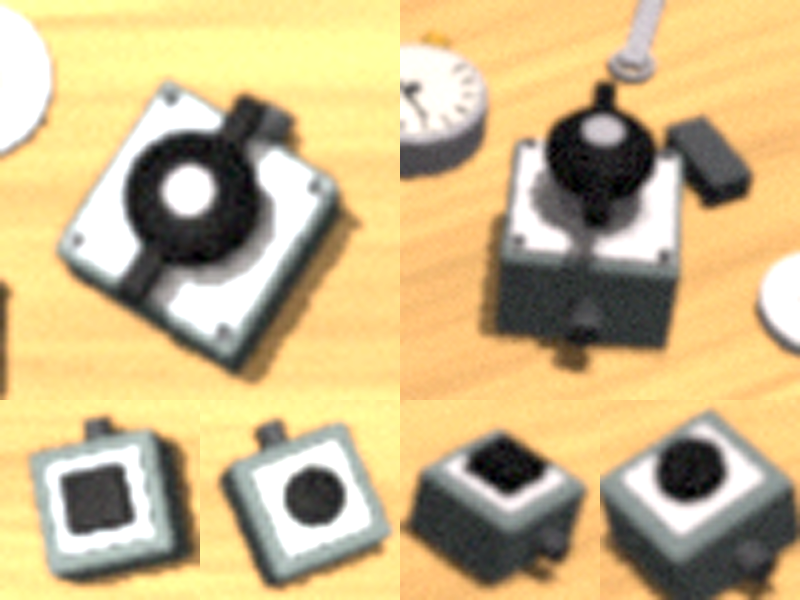

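The left box's button is square (start) and the right box's is round (reset), as expected. The head's white flat top is at about (252,191), with ears towards the upper right (261,178) and lower left (243,208). Next I'll measure the disc and the ears precisely.

```bash
python3 - <<'E'
from h import *
for n,u0,v0,r in(("top",252,191,6),("scene",337,199,6)):
    g=cv2.imread(f"pics/{n}1.png").max(2).astype(float)[v0-r:v0+r+1,u0-r:u0+r+1]; w=np.clip(g-70,0,None) 
    if n=="scene": print(g.astype(int))
    yy,xx=np.mgrid[-r:r+1,-r:r+1]; p=np.array([u0+(w*xx).sum()/w.sum(),v0+(w*yy).sum()/w.sum()]); print(n,p,ray(n,*p,122))
# box top white plate corners/area
im=cv2.imread("pics/top1.png"); 
# screws at plate (crop px)
for x,y in((172,95),(320,187),(224,332),(78,240)): print("screw",ray("top",219+x*.175,158+y*.175,70).round(1))
for x,y in((252,100),(128,290)): print("ear tips",ray("top",219+x*.175,158+y*.175,112).round(1))
for x,y in((605,85),(597,222)): print("ear tips s",ray("scene",288+(x-400)*.25,165+y*.25,112).round(1))
E
```

```text
top [251.54071146 190.90640316] [591.38252066  49.01945339 122.        ]
[[ 71  46  33  28  32  46  55  59  60  49  41  39  60]
 [ 27  17  25  48  66  88  98 105 102  94  75  56  37]
 [ 18  22  46  80 103 118 123 127 130 121 108  88  58]
 [ 19  19  62 100 121 128 132 131 132 130 129 117  84]
 [ 15  28  66 102 124 130 129 129 134 135 132 125  99]
 [ 20  27  56  96 124 125 133 132 132 132 131 126  97]
 [ 21  21  42  75 105 120 125 126 127 127 122 111  80]
 [ 15   7  26  43  69  88 102 105 109 106  98  77  49]
 [ 13  21  15  25  33  52  62  70  71  65  59  45  21]
 [ 20  21  17  20  24  32  30  34  38  38  29  26  20]
 [ 15  22  18  21  23  23  27  25  26  27  26  21  25]
 [ 10  14   5   0  18  22  28  20  28  24  24  26  21]
 [ 20  18  23  21  20  21  23  21  25  26  20  28  24]]
scene [338.45697329 197.10497033] [592.20326205  50.6930617  122.        ]
screw [647.3  59.5  70. ]
screw [602.8 -10.2  70. ]
screw [534.1  34.4  70. ]
screw [577.9 102.8  70. ]
ear tips [634.4  19.9 112. ]
ear tips [546.7  75.4 112. ]
ear tips s [551.8  76.7 112. ]
ear tips s [645.6  18.6 112. ]
```

>>> {"op": "carry_out", "data": {
  "slide": [
    [0.548,0.76,0],
    [0.548,0.76,0],
    [0.548,0.76,0],
    [0.548,0.76,0],
    [0.548,0.76,0],
    [0.548,0.76,0],
    [0.548,0.76,0]
  ],
  "dr": [
    [0,0,0.1194],
    [0,0,0.1194],
    [0,0,0.1194],
    [0,0,0.1194],
    [0,0,0.1194],
    [0,0,0.1194],
    [0,0,0.1194]
  ],
  "gripper": [0,0,0,0,0,0,0],
  "newtons": 10
}}

```text
clock: 0.68
eef_pos: [319.1, -326.5, 302.7]
eef_rot: [3.142, -0.001, 1.096]
wrist_force: [-0.7, 0.4, -0.7]
finger_gap: 50.6
finger_force: 0.0
```

>>> {"op": "carry_out", "data": {
  "slide": [
    [0.548,0.76,0],
    [0.548,0.76,0],
    [0.548,0.76,0],
    [0.548,0.76,0],
    [0.548,0.76,0],
    [0.548,0.76,0],
    [0.548,0.76,0]
  ],
  "dr": [
    [0,0,0.1194],
    [0,0,0.1194],
    [0,0,0.1194],
    [0,0,0.1194],
    [0,0,0.1194],
    [0,0,0.1194],
    [0,0,0.1194]
  ],
  "gripper": [0,0,0,0,0,0,0]
}}

```text
clock: 1.27
eef_pos: [455.9, -136.8, 302.3]
eef_rot: [-3.142, -0.001, 1.844]
wrist_force: [0.3, 0.1, -0.1]
finger_gap: 4.4
finger_force: 0.0
```

>>> {"op": "carry_out", "data": {
  "slide": [
    [0.548,0.76,0],
    [0.548,0.76,0],
    [0.548,0.76,0],
    [0.548,0.76,0],
    [0.548,0.76,0],
    [0.548,0.76,0],
    [0.548,0.76,0],
    [0.548,0.76,0],
    [0.548,0.76,0]
  ],
  "dr": [
    [0,0,0.1194],
    [0,0,0.1194],
    [0,0,0.1194],
    [0,0,0.1194],
    [0,0,0.1194],
    [0,0,0.1194],
    [0,0,0.1194],
    [0,0,0.1194],
    [0,0,0.1194]
  ],
  "gripper": [0,0,0,0,0,0,0,0,0]
}}

```text
clock: 2.02
eef_pos: [590.9, 49.1, 302.2]
eef_rot: [-3.141, -0.001, 2.581]
wrist_force: [-0.0, -0.2, -0.5]
finger_gap: 0.5
finger_force: 0.0
```

>>> {"op": "carry_out", "data": {
  "slide": [
    [0,0,-0.1],
    [0,0,-0.2],
    [0,0,-0.28],
    [0,0,-0.312],
    [0,0,-0.312],
    [0,0,-0.312]
  ],
  "dr": [
    [0,0,0],
    [0,0,0],
    [0,0,0],
    [0,0,0],
    [0,0,0],
    [0,0,0]
  ],
  "gripper": [0,0,0,0,0,0]
}}

```text
clock: 2.52
eef_pos: [591.3, 49.5, 225.6]
eef_rot: [3.141, 0.001, 2.582]
wrist_force: [-0.5, -0.2, 0.2]
finger_gap: 0.7
finger_force: 0.0
```

```bash
python3 - <<'E'
from h import *
s=camera("scene")[:,:,::-1]; t=camera("top")[:,:,::-1]
c=lambda i,u,v,r:cv2.resize(i[v-r:v+r,u-r:u+r],(400,400),interpolation=cv2.INTER_CUBIC)
cv2.imwrite("pics/c2.png",np.clip(np.hstack([c(s,338,195,45),c(t,254,193,35)])*1.6,0,255).astype(np.uint8))
print(read_state()["eef_pos"])
E
```

```text
[591.574459    49.95329536 226.32255793]
```

View pics/c2.png

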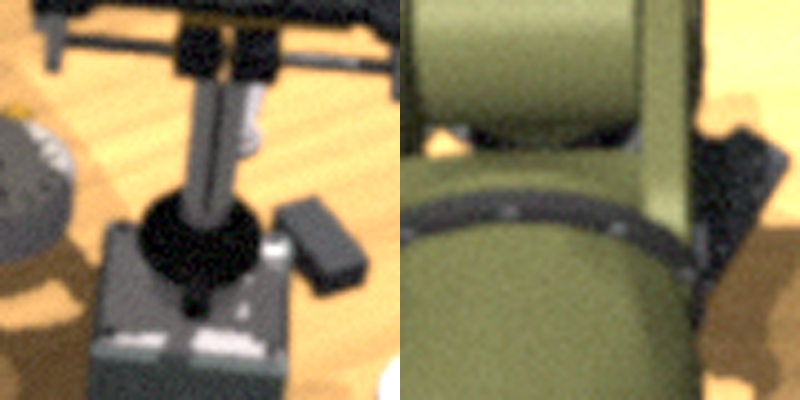

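The scene crop shows the closed fingertips right over the middle of the head, at about crop (205,225). I'll press slowly.

>>> {"op": "carry_out", "data": {
  "slide": [
    [0,0,-0.008],
    [0,0,-0.016],
    [0,0,-0.024],
    [0,0,-0.032],
    [0,0,-0.04],
    [0,0,-0.048],
    [0,0,-0.052],
    [0,0,-0.056],
    [0,0,-0.056]
  ],
  "dr": [
    [0,0,0],
    [0,0,0],
    [0,0,0],
    [0,0,0],
    [0,0,0],
    [0,0,0],
    [0,0,0],
    [0,0,0],
    [0,0,0]
  ],
  "gripper": [0,0,0,0,0,0,0,0,0]
}}

```text
clock: 3.37
eef_pos: [591.4, 50.4, 211.0]
eef_rot: [3.141, 0.001, 2.585]
wrist_force: [-0.2, -0.6, 3.5]
finger_gap: 0.3
finger_force: 1.9
```

>>> {"op": "carry_out", "data": {
  "slide": [
    [0,0,-0.004],
    [0,0,-0.008],
    [0,0,-0.008],
    [0,0,-0.008]
  ],
  "dr": [
    [0,0,0],
    [0,0,0],
    [0,0,0],
    [0,0,0]
  ],
  "gripper": [0,0,0,0]
}}

```text
clock: 3.7
eef_pos: [591.4, 50.4, 209.1]
eef_rot: [3.141, 0.001, 2.584]
wrist_force: [-1.1, -0.3, 5.9]
finger_gap: 0.3
finger_force: 2.9
```

>>> {"op": "carry_out", "data": {
  "slide": [
    [0,0,-0.004],
    [0,0,-0.004],
    [0,0,-0.004]
  ],
  "dr": [
    [0,0,0],
    [0,0,0],
    [0,0,0]
  ],
  "gripper": [0,0,0]
}}

```text
clock: 3.95
eef_pos: [591.4, 50.4, 208.1]
eef_rot: [3.141, 0.001, 2.584]
wrist_force: [-0.6, 0.4, 6.0]
finger_gap: 0.3
finger_force: 3.0
```

>>> {"op": "carry_out", "data": {
  "slide": [
    [0,0,-0.002],
    [0,0,-0.004],
    [0,0,-0.004]
  ],
  "dr": [
    [0,0,0],
    [0,0,0],
    [0,0,0]
  ],
  "gripper": [0,0,0]
}}

```text
clock: 4.2
eef_pos: [591.4, 50.4, 207.2]
eef_rot: [3.141, 0.001, 2.585]
wrist_force: [-0.5, 0.2, 6.5]
finger_gap: 0.7
finger_force: 3.1
```

>>> {"op": "carry_out", "data": {
  "slide": [
    [0,0,-0.002],
    [0,0,-0.002],
    [0,0,0.004],
    [0,0,0.008],
    [0,0,0.012],
    [0,0,0.012],
    [0,0,0.012]
  ],
  "dr": [
    [0,0,0],
    [0,0,0],
    [0,0,0],
    [0,0,0],
    [0,0,0],
    [0,0,0],
    [0,0,0]
  ],
  "gripper": [0,0,0,0,0,0,0]
}}

```text
clock: 4.78
eef_pos: [591.2, 50.4, 209.5]
eef_rot: [-3.142, -0.0, 2.584]
wrist_force: [1.1, -0.6, 1.4]
finger_gap: 0.6
finger_force: 1.1
```

>>> {"op": "carry_out", "data": {
  "slide": [
    [0,0,0.004],
    [0,0,0.012],
    [0,0,0.012]
  ],
  "dr": [
    [0,0,0],
    [0,0,0],
    [0,0,0]
  ],
  "gripper": [0,0,0]
}}

```text
clock: 5.03
eef_pos: [591.2, 50.4, 212.8]
eef_rot: [3.142, 0.0, 2.584]
wrist_force: [0.3, 0.6, -0.4]
finger_gap: 0.4
finger_force: 0.0
```

>>> {"op": "carry_out", "data": {
  "slide": [
    [0,0,0.08],
    [0,0,0.12],
    [-0.08,0.004,0.12],
    [-0.16,0.004,0.12],
    [-0.208,0.004,0.12],
    [-0.208,0.004,0.12],
    [-0.208,0.004,0.12]
  ],
  "dr": [
    [0,0,0],
    [0,0,0],
    [0,0,0],
    [0,0,0],
    [0,0,0],
    [0,0,0],
    [0,0,0]
  ],
  "gripper": [0,0,0,0,0,0,0]
}}

```text
clock: 5.62
eef_pos: [539.5, 51.4, 243.3]
eef_rot: [3.141, 0.001, 2.584]
wrist_force: [-0.8, -0.6, 0.9]
finger_gap: 0.2
finger_force: 0.0
```

```bash
python3 - <<'E'
from h import *
s=camera("scene")[:,:,::-1]; t=camera("top")[:,:,::-1]
c=lambda i,u,v,r:cv2.resize(i[v-r:v+r,u-r:u+r],(400,400),interpolation=cv2.INTER_CUBIC)
cv2.imwrite("pics/c3.png",np.clip(np.hstack([c(s,338,195,45),c(t,254,193,35)])*1.6,0,255).astype(np.uint8))
print(read_state()["eef_pos"])
E
```

```text
[539.9184157   51.32722059 242.85812569]
```

View pics/c3.png

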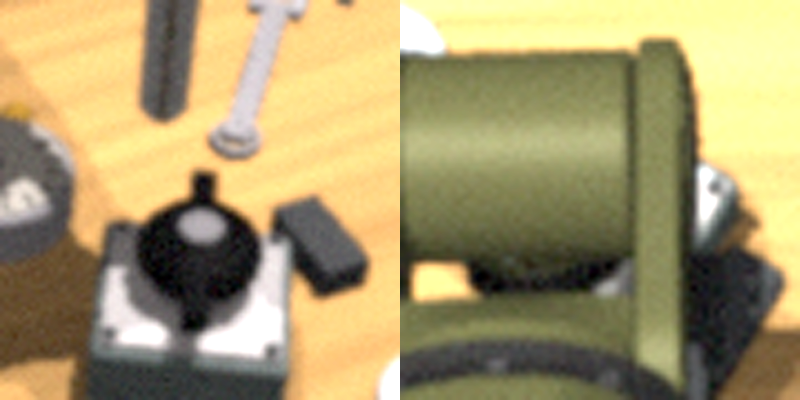

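The head's flat spot is now at scene pixel (338.7,200.6), about 3.5 px lower. That matches 10 mm, so it is latched with the finger clear. The finger goes down next, left of the near ear.

>>> {"op": "carry_out", "data": {
  "slide": [
    [0,0,-0.08],
    [0,0,-0.16],
    [0,0,-0.21],
    [0,0,-0.236],
    [0,0,-0.236],
    [0,0,-0.236]
  ],
  "dr": [
    [0,0,0],
    [0,0,0],
    [0,0,0],
    [0,0,0],
    [0,0,0],
    [0,0,0]
  ],
  "gripper": [0,0,0,0,0,0]
}}

```text
clock: 6.22
eef_pos: [539.7, 51.3, 183.9]
eef_rot: [3.142, 0.0, 2.584]
wrist_force: [-0.2, 0.3, -0.1]
finger_gap: 0.4
finger_force: 0.0
```

```bash
python3 - <<'E'
from h import *
p=read_state()["eef_pos"]; print(p)
C=np.array([591.2,49.3]); P0=np.array([539.2,51.2]); y0=np.radians(148)
for th in(-.1,0,.1,.2,.3,.4,.5,.6,.65,.7,.75,.8):
    a=y0-max(th,0); e=np.array([np.cos(a),np.sin(a)]); tg=np.array([e[1],-e[0]])
    off=-19.5+min(th,0)*45
    P=C+45*e+off*tg
    print(th,((P-P0)/250).round(3),round(-np.degrees(max(th,0))/360,4))
E
```

```text
[539.66977365  51.34842623 183.92098661]
-0.1 [0.004 0.006] -0.0
0 [0.014 0.022] -0.0
0.1 [0.018 0.041] -0.0159
0.2 [0.024 0.06 ] -0.0318
0.3 [0.031 0.078] -0.0477
0.4 [0.041 0.095] -0.0637
0.5 [0.052 0.111] -0.0796
0.6 [0.064 0.126] -0.0955
0.65 [0.071 0.133] -0.1035
0.7 [0.078 0.14 ] -0.1114
0.75 [0.086 0.146] -0.1194
0.8 [0.094 0.152] -0.1273
```

>>> {"op": "carry_out", "data": {
  "slide": [
    [0.004,0.006,0],
    [0.009,0.014,0],
    [0.014,0.022,0],
    [0.018,0.041,0],
    [0.024,0.06,0],
    [0.031,0.078,0],
    [0.041,0.095,0],
    [0.052,0.111,0],
    [0.052,0.111,0]
  ],
  "dr": [
    [0,0,0],
    [0,0,0],
    [0,0,0],
    [0,0,-0.0159],
    [0,0,-0.0318],
    [0,0,-0.0477],
    [0,0,-0.0637],
    [0,0,-0.0796],
    [0,0,-0.0796]
  ],
  "gripper": [0,0,0,0,0,0,0,0,0]
}}

```text
clock: 6.97
eef_pos: [552.6, 79.6, 184.1]
eef_rot: [3.141, 0.0, 2.08]
wrist_force: [-1.4, -0.3, 1.3]
finger_gap: 0.4
finger_force: 0.8
```

>>> {"op": "carry_out", "data": {
  "slide": [
    [0.006,0.008,0],
    [0.012,0.015,0],
    [0.019,0.022,0],
    [0.026,0.029,0],
    [0.026,0.029,0],
    [0.026,0.029,0]
  ],
  "dr": [
    [0,0,-0.008],
    [0,0,-0.0159],
    [0,0,-0.0239],
    [0,0,-0.0318],
    [0,0,-0.0318],
    [0,0,-0.0318]
  ],
  "gripper": [0,0,0,0,0,0]
}}

```text
clock: 7.47
eef_pos: [558.6, 86.3, 183.7]
eef_rot: [-3.141, 0.0, 1.888]
wrist_force: [-1.6, -2.7, 0.9]
finger_gap: 0.7
finger_force: 1.4
```

```bash
python3 - <<'E'
from h import *
s=camera("scene")[:,:,::-1]
c=lambda i,u,v,r:cv2.resize(i[v-r:v+r,u-r:u+r],(500,500),interpolation=cv2.INTER_CUBIC)
cv2.imwrite("pics/c4.png",np.clip(c(s,338,195,45)*1.6,0,255).astype(np.uint8))
E
```

```text
(no output)
```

View pics/c4.png

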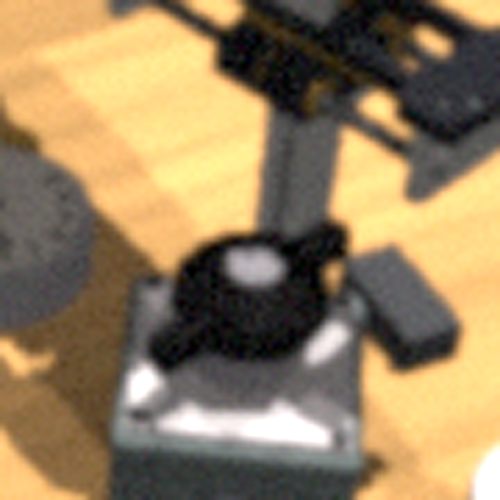

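The flat spot is back at scene pixel (339,197.7), its "out" height, with the ears turned about 40°, so the head has popped. I'll retreat along the same arc so that the head turns back to rest.

>>> {"op": "carry_out", "data": {
  "slide": [
    [-0.012,-0.014,0],
    [-0.026,-0.029,0],
    [-0.037,-0.045,0],
    [-0.047,-0.062,0],
    [-0.054,-0.08,0],
    [-0.06,-0.099,0],
    [-0.064,-0.118,0],
    [-0.078,-0.14,0],
    [-0.088,-0.156,0],
    [-0.088,-0.156,0]
  ],
  "dr": [
    [0,0,0.0159],
    [0,0,0.0318],
    [0,0,0.0477],
    [0,0,0.0637],
    [0,0,0.0796],
    [0,0,0.0955],
    [0,0,0.1114],
    [0,0,0.1114],
    [0,0,0.1114],
    [0,0,0.1114]
  ],
  "gripper": [0,0,0,0,0,0,0,0,0,0]
}}

```text
clock: 8.35
eef_pos: [536.3, 46.8, 183.7]
eef_rot: [3.141, 0.0, 2.582]
wrist_force: [-0.8, -1.0, -0.6]
finger_gap: 0.5
finger_force: 0.0
```

>>> {"op": "carry_out", "data": {
  "slide": [
    [0,0,0.15],
    [0,0,0.3],
    [0,0,0.4],
    [0,0,0.4],
    [0,0,0.4]
  ],
  "dr": [
    [0,0,0],
    [0,0,0],
    [0,0,0],
    [0,0,0],
    [0,0,0]
  ],
  "gripper": [0,0,0,0,0]
}}

```text
clock: 8.77
eef_pos: [536.9, 47.5, 284.7]
eef_rot: [3.14, 0.002, 2.583]
wrist_force: [-0.2, -0.3, -1.0]
finger_gap: 0.7
finger_force: 0.0
```

```bash
python3 - <<'E'
from h import *
s=camera("scene")[:,:,::-1]
c=lambda i,u,v,r:cv2.resize(i[v-r:v+r,u-r:u+r],(500,500),interpolation=cv2.INTER_CUBIC)
cv2.imwrite("pics/c5.png",np.clip(c(s,338,195,45)*1.6,0,255).astype(np.uint8))
E
```

```text
(no output)
```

View pics/c5.png

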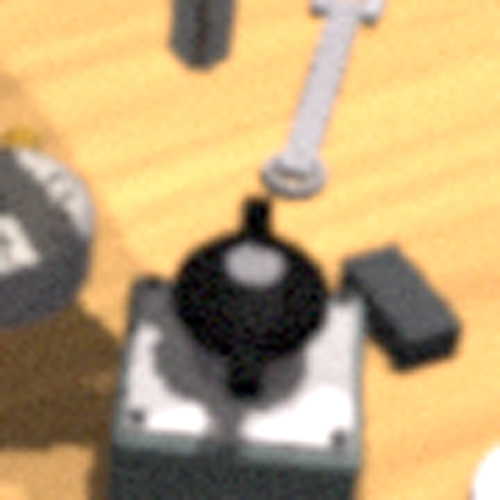

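The head is out and the ears are back at rest, at crop (257,215) and (245,380). Now over to the reset button.

>>> {"op": "carry_out", "data": {
  "slide": [
    [0.008,-0.707,0],
    [0.008,-0.707,0],
    [0.008,-0.707,0],
    [0.008,-0.707,0],
    [0.008,-0.707,0],
    [0.008,-0.707,0]
  ],
  "dr": [
    [0,0,0],
    [0,0,0],
    [0,0,0],
    [0,0,0],
    [0,0,0],
    [0,0,0]
  ],
  "gripper": [0,0,0,0,0,0]
}}

```text
clock: 9.32
eef_pos: [538.2, -131.8, 281.8]
eef_rot: [-3.141, -0.002, 2.58]
wrist_force: [-0.1, 0.6, -0.1]
finger_gap: 0.4
finger_force: 0.0
```

>>> {"op": "carry_out", "data": {
  "slide": [
    [0.008,-0.707,0],
    [0.008,-0.707,0],
    [0.008,-0.707,0],
    [0.008,-0.707,0],
    [0.008,-0.707,0],
    [0.008,-0.707,0],
    [0.008,-0.707,-0.15],
    [0.008,-0.707,-0.3],
    [0.008,-0.707,-0.472],
    [0.008,-0.707,-0.472]
  ],
  "dr": [
    [0,0,0],
    [0,0,0],
    [0,0,0],
    [0,0,0],
    [0,0,0],
    [0,0,0],
    [0,0,0],
    [0,0,0],
    [0,0,0],
    [0,0,0]
  ],
  "gripper": [0,0,0,0,0,0,0,0,0,0]
}}

```text
clock: 10.15
eef_pos: [539.0, -302.2, 157.8]
eef_rot: [3.141, -0.012, 2.586]
wrist_force: [-1.3, 0.5, -1.7]
finger_gap: 0.6
finger_force: 0.0
```

```bash
python3 - <<'E'
from h import *
s=camera("scene")[:,:,::-1]
c=lambda i,u,v,r:cv2.resize(i[v-r:v+r,u-r:u+r],(500,500),interpolation=cv2.INTER_CUBIC)
cv2.imwrite("pics/c6.png",np.clip(c(s,181,250,40)*1.6,0,255).astype(np.uint8))
print(read_state()["eef_pos"])
E
```

```text
[ 540.0557299  -303.24051534  162.013444  ]
```

View pics/c6.png

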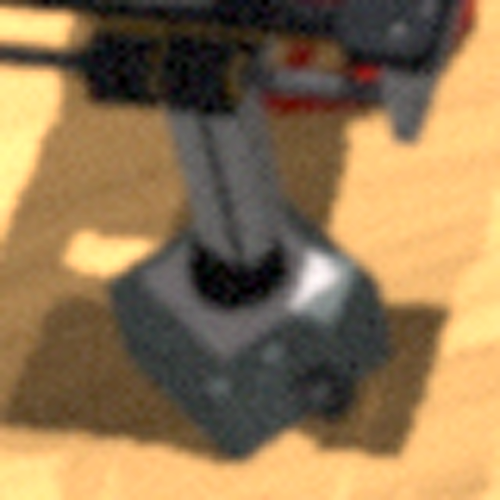

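The fingertips are just above the round button and nearly centred, at crop (240,250). I'll centre them and press gently.

>>> {"op": "carry_out", "data": {
  "slide": [
    [0.004,-0.006,0],
    [0.004,-0.006,-0.01],
    [0.004,-0.006,-0.018],
    [0.004,-0.006,-0.026],
    [0.004,-0.006,-0.034],
    [0.004,-0.006,-0.04],
    [0.004,-0.006,-0.044],
    [0.004,-0.006,-0.044]
  ],
  "dr": [
    [0,0,0],
    [0,0,0],
    [0,0,0],
    [0,0,0],
    [0,0,0],
    [0,0,0],
    [0,0,0],
    [0,0,0]
  ],
  "gripper": [0,0,0,0,0,0,0,0]
}}

```text
clock: 10.87
eef_pos: [541.8, -307.7, 154.8]
eef_rot: [3.142, 0.001, 2.584]
wrist_force: [0.2, 0.1, 2.3]
finger_gap: 0.7
finger_force: 1.3
```

>>> {"op": "carry_out", "data": {
  "slide": [
    [0,0,-0.004],
    [0,0,-0.008],
    [0,0,-0.012],
    [0,0,-0.016],
    [0,0,-0.02],
    [0,0,-0.02]
  ],
  "dr": [
    [0,0,0],
    [0,0,0],
    [0,0,0],
    [0,0,0],
    [0,0,0],
    [0,0,0]
  ],
  "gripper": [0,0,0,0,0,0]
}}

```text
clock: 11.37
eef_pos: [541.8, -307.7, 150.4]
eef_rot: [-3.142, 0.001, 2.584]
wrist_force: [-0.7, 2.6, 10.5]
finger_gap: 0.7
finger_force: 4.9
```

It's bottomed (10.5 N against the 5 N needed). Now I'll release and back off.

>>> {"op": "carry_out", "data": {
  "slide": [
    [0,0,0.01],
    [0,0,0.03],
    [0,0,0.15],
    [0,0,0.3],
    [0,0,0.45],
    [0,0,0.5],
    [0,0,0.5],
    [0,0,0.5],
    [0,0,0.5],
    [0,0,0.5]
  ],
  "dr": [
    [0,0,0],
    [0,0,0],
    [0,0,0],
    [0,0,0],
    [0,0,0],
    [0,0,0],
    [0,0,0],
    [0,0,0],
    [0,0,0],
    [0,0,0]
  ],
  "gripper": [0,0,0,0,0,0,0,0,0,0]
}}

```text
clock: 12.2
eef_pos: [541.4, -307.4, 272.6]
eef_rot: [3.142, -0.003, 2.584]
wrist_force: [0.1, 0.5, -0.8]
finger_gap: 0.5
finger_force: 0.0
```

```bash
python3 - <<'E'
from h import *
cv2.imwrite("pics/f.png",camera("scene")[:,:,::-1]); print(read_state()["wrist_force"])
E
```

```text
[-0.00830213  0.58329307 -0.28147488]
```

View pics/f.png

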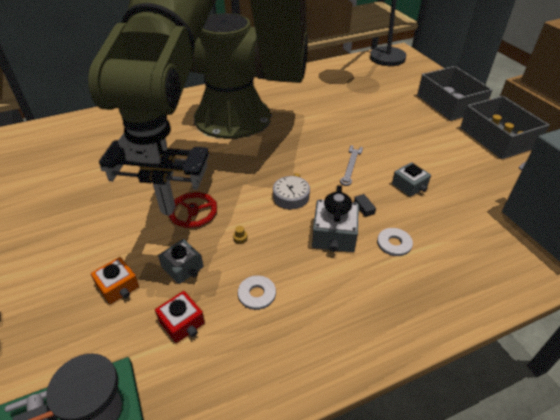

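The stop is out at (338,203), the reset button is out at (179,252), everything loose is where it was, and the arm is clear.

```bash
python3 -c "
from cell import *
print(sign_off())"
```

```text
the job is handed in; nothing more can be done
None
```

The job is done and handed in at about 12 s: the stop was pressed until it latched, turned clockwise by one ear until it popped out, and let turn back to rest; then the reset button was pressed right in (10.5 N) and let go, without touching the start button or moving the loose parts.

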